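# Line up the tea jars by height on the café bar

### The job

Line the four porcelain tea jars up by height on the row of cork coasters, one jar upright in the middle of each coaster: the tallest on the coaster next to the sugar bowl, then ever shorter towards the other end. Set each jar down gently rather than dropping it, tip none over, and leave the sugar bowl where it stands.

Things in the scene. Friction and masses are not known exactly. Their poses are not given: they have to be found in the camera images.
- jar_tallest: Round white porcelain tea jar with blue bands near foot and shoulder, the largest and tallest of the four: straight body 62 mm across, 115 mm high, topped by a white lid 58 mm across and 8 mm thick and a blue knob 16 mm across and 12 mm high (all one solid piece), 135 mm tall overall. It stands upright, loose, on the marble. Origin: centre of its underside; z points up through the knob.
- jar_large: Round white porcelain tea jar with blue bands near foot and shoulder, second largest of the four: straight body 56 mm across, 95 mm high, topped by a white lid 52 mm across and 8 mm thick and a blue knob 16 mm across and 12 mm high (all one solid piece), 115 mm tall overall. It stands upright, loose, on the marble. Origin: centre of its underside; z points up through the knob.
- jar_medium: Round white porcelain tea jar with blue bands near foot and shoulder, third largest of the four: straight body 50 mm across, 75 mm high, topped by a white lid 46 mm across and 8 mm thick and a blue knob 16 mm across and 12 mm high (all one solid piece), 95 mm tall overall. It stands upright, loose, on the marble. Origin: centre of its underside; z points up through the knob.
- jar_small: Round white porcelain tea jar with blue bands near foot and shoulder, the smallest and shortest of the four: straight body 44 mm across, 55 mm high, topped by a white lid 40 mm across and 8 mm thick and a blue knob 16 mm across and 12 mm high (all one solid piece), 75 mm tall overall. It stands upright, loose, on the marble. Origin: centre of its underside; z points up through the knob.
- coaster_p: One of four identical round cork coasters, 80 mm across and 4 mm thick, fixed in a straight row 105 mm apart centre to centre on a dark wooden board (420 x 100 x 12 mm) lying on the marble. Which coaster is where in the row changes between starts. Origin: centre of its underside, 12 mm above the marble; its top is 4 mm higher, 16 mm above the marble.
- coaster_q: One of four identical round cork coasters, 80 mm across and 4 mm thick, fixed in a straight row 105 mm apart centre to centre on a dark wooden board (420 x 100 x 12 mm) lying on the marble. Which coaster is where in the row changes between starts. Origin: centre of its underside, 12 mm above the marble; its top is 4 mm higher, 16 mm above the marble.
- coaster_r: One of four identical round cork coasters, 80 mm across and 4 mm thick, fixed in a straight row 105 mm apart centre to centre on a dark wooden board (420 x 100 x 12 mm) lying on the marble. Which coaster is where in the row changes between starts. Origin: centre of its underside, 12 mm above the marble; its top is 4 mm higher, 16 mm above the marble.
- coaster_s: One of four identical round cork coasters, 80 mm across and 4 mm thick, fixed in a straight row 105 mm apart centre to centre on a dark wooden board (420 x 100 x 12 mm) lying on the marble. Which coaster is where in the row changes between starts. Origin: centre of its underside, 12 mm above the marble; its top is 4 mm higher, 16 mm above the marble.
- sugar_bowl: Squat white porcelain sugar bowl with a blue lid, white ball knob and two small blue side handles: 80 mm across (112 mm over the handles), 67 mm tall, loose on the marble. It stands in line with the coaster row beyond either end, 122 mm from the centre of the nearest coaster (a 66 mm tall steel creamer stands at the other end). Origin: centre of its underside.

How it is judged:
By the outcome, as a careful person would: the job done as asked, in the order asked, and still so for the second after the job is handed in, with the robot touching nothing.
It also fails if it takes over 102 s, if anything falls off the work surface, if the arm or the gripper's body presses on something with over 40 N, if the wrist force passes 120 N, or if a joint passes its speed limit or range.

### The arm

A 6-joint arm with a two-finger parallel gripper is mounted at the origin on the work surface. World frame = base frame: x ahead of the robot, y to its left, z up, the work surface at z = 0. Lengths are in m, angles in rad, forces in N, time in s.
With the tool pointing down it reaches from about 0.275 to 0.85 m from the base axis. Payload 19 kg.
Tool frame: the origin (TCP) lies at the very end of the fingers, on their centre line; the grasp point (between the pads) lies ctrl.tcp_to_grasp behind it (ctrl.tcp_to_grasp is the distance from the TCP to the grasp point, in m); z points along the fingers, y is the line along which they close (so a half turn about z gives the same grasp; the last joint's range is limited). The gripper opens to 85 mm and grips with 20 to 120 N. Pads are 22 mm wide; open, the fingers measure 114 mm over their backs; the gripper's body (76 mm by 85 mm) begins 54 mm behind the grasp point. The pads swing forward as they close: fully open they stand 13 mm farther back than shut.
Start: joints at [1.129, 0.15, 1.437, -0, 1.554, -0.134], TCP at [0.174, 0.548, 0.231] pointing down, gripper open.
Joint ranges: [-2.8, 2.8], [-0.68, 2.1], [0.12, 2.68], [-1.39, 4.53], [0.16, 2.79], [-2.81, 2.81]. Speed limits (rad/s): [1.89, 1.89, 2.22, 3.01, 3.01, 3.01].

### API

Orientations are given as a rotation vector (axis times angle).
In Python, from bench import ctrl gives the robot as it stands. The module is installed in compiled form; this text tells all that it offers.
- The arm moves only by the shell command python3 -m inch 'ROWS' [FORCE]. ROWS is one flat JSON list of numbers that holds 1 to 5 rows one after another, with no inner brackets; each row has 7 numbers: dx, dy, dz in a scale on which 1.0 is 0.2 m, then a rotation vector rx, ry, rz in shares of 4 rad (1.0 is 4 rad), then the opening from 0.0 (shut) to 1.0 (fully open); each row shifts and turns the commanded pose from where the row before left it, along the tool's axes as they then stand; what a row does not reach is not made up. A row lasts 1/12 s, in which the tool goes at most 0.0417 m and 0.125 rad, less where a joint would pass 70% of its speed; a pose out of reach is approached as far as the arm can. The fingers move at their own pace and stop on an object; FORCE is the grip in N (left out, the last holds). Time passes only in rows, so rows that do not move let the fingers close. It prints the time, the measured TCP pose, the force, the opening and the grip force at its end. Input that does not fit is refused with a message, and nothing moves.
- ctrl.state(): the state, without advancing time (a new reading comes with each control period).
- ctrl.get_image(name): name is "scene" or "side" or "wrist"; returns (picture, depth): 384x512x3 uint8, red, green, blue; 384x512 float32, m along the optical axis (not along the pixel's ray), 0 where there is no reading.
- ctrl.get_calibration(name): a dict with "fx", "fy", "cx", "cy" (pixels), "extrinsics" (4x4, takes a point from camera to world coordinates). Camera axes: x right, y down, z forward; pixel columns grow to the right and rows downward; lengths in m; the calibration is good to about 2 mm. A picture is of the moment at which its call begins: read the wrist's pose just before it. get_calibration takes no time and is no camera call; for the wrist camera it gives the pose at the moment of the call.
- ctrl.job_done(): hands the job in; it is judged then, once.
The state is a dict: "time": time; "qpos": joint angles; "dq": joint speeds; "joint_efforts": joint torques, N m; "tcp_pos": TCP position; "eef_rot": TCP orientation; "contact_force": force on the tool from outside, world axes, zero at the start; "torque": the same for the moment, N m; "opening": opening from 0.0 (shut) to 1.0 (fully open); "gripper_force": force on a finger pad.
Only numpy, scipy, OpenCV 4.12 (cv2) and the standard library are available. Lean on these libraries where they do the work, as an engineer would, in place of code of your own. Each camera call takes 0.05 s, during which the arm holds its last target. There are 200 camera calls.

## Working session

There is one attempt and no reset: what is moved stays moved. The work goes in short steps, Python scripts to look and compute and a shell command to move; the robot and the scene stay as the last step left them, time stands still between calls to the robot, and variables do not carry over. Pictures are saved under pics/ and viewed, at most 14 in all, crops included, and the job is handed in when it is done.

```bash
mkdir -p pics
python3 - <<'E'
from bench import ctrl
import cv2,numpy as np
for n in("scene","side"):
    im,d=ctrl.get_image(n);c=ctrl.get_calibration(n)
    np.savez(f"{n}0.npz",im=im,d=d,**c)
    cv2.imwrite(f"pics/{n}0.png",im[:,:,::-1]); print(n,c)
s=ctrl.state();print(s,ctrl.tcp_to_grasp)
E
```

```text
scene {'fx': 492.79052749108746, 'fy': 492.79052749108746, 'cx': 252.5419448739473, 'cy': 197.3471544827197, 'extrinsics': array([[-0.57160188,  0.47822558, -0.66676201,  1.31778732],
       [ 0.82048646,  0.32464885, -0.47053703,  0.52742746],
       [-0.00855932, -0.81602905, -0.57794751,  0.68610132],
       [ 0.        ,  0.        ,  0.        ,  1.        ]])}
side {'fx': 398.2882360298388, 'fy': 398.2882360298388, 'cx': 252.50041476710547, 'cy': 193.67165317050177, 'extrinsics': array([[ 0.97516894, -0.16416579,  0.14864433,  0.43619354],
       [-0.22066284, -0.66328552,  0.71509456, -0.67594996],
       [-0.01880043, -0.73013829, -0.68304072,  0.67823229],
       [ 0.        ,  0.        ,  0.        ,  1.        ]])}
{'time': 0.1, 'qpos': array([ 1.12900402e+00,  1.50935793e-01,  1.43797331e+00, -2.85851182e-06,
        1.55380705e+00, -1.33962753e-01]), 'dq': array([-1.65981972e-03, -1.82190990e-03, -2.93300986e-03,  2.73513092e-06,
       -4.69343790e-04, -1.82865781e-03]), 'joint_efforts': array([ 3.72729133e-03, -7.14373541e+01, -5.71801186e+01, -2.96410863e-04,
        6.77630946e-03,  1.70015255e-05]), 'tcp_pos': array([0.17411955, 0.54776088, 0.2307328 ]), 'eef_rot': array([-4.81582021e-01, -3.10414133e+00,  1.69326910e-03]), 'contact_force': array([-0.27296984, -0.52149642, -0.69602924]), 'torque': array([-0.01285617, -0.0176743 ,  0.10004722]), 'gripper_force': 0.0, 'opening': 0.9977251207154522} 0.0187
```

View pics/scene0.png

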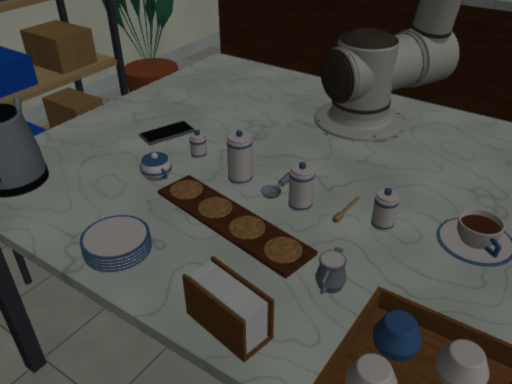

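View pics/side0.png

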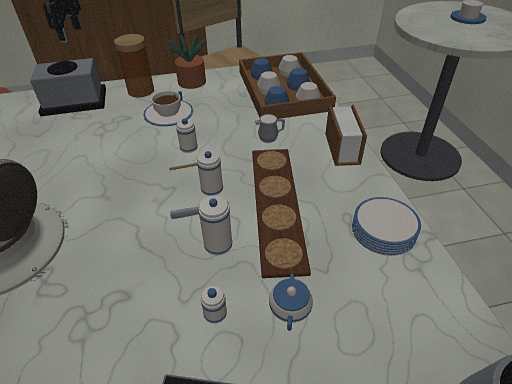

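Scene view: the sugar bowl is at (155,163). The coasters run (187,189), (214,207), (247,228), (283,250), with the creamer at (331,270). Knobs: small (198,133), tallest (239,133), large (301,167), medium (387,192).
Side view: bowl (291,297); coasters (284,253), (279,217), (275,187), (272,160). Knobs: small (212,291), tallest (212,202), large (208,155), medium (185,121).

```bash
cat > h.py <<'E'
import numpy as np,cv2
def ray(c,u,v,z):
    E=c["extrinsics"];d=E[:3,:3]@np.array([(u-c["cx"])/c["fx"],(v-c["cy"])/c["fy"],1]);o=E[:3,3]
    return o+d*(z-o[2])/d[2]
def blob(mask,u,v,r):
    m=np.zeros_like(mask);m[v-r:v+r+1,u-r:u+r+1]=mask[v-r:v+r+1,u-r:u+r+1]
    n,l,s,ce=cv2.connectedComponentsWithStats(m.astype(np.uint8))
    if n<2:return None
    k=1+np.argmin([np.hypot(ce[i][0]-u,ce[i][1]-v)-s[i,4]*.05 for i in range(1,n)])
    return ce[k],s[k]
E
python3 - <<'E'
from h import *
K=dict(tall=(.135,(239,133),(212,202)),large=(.115,(301,167),(208,155)),med=(.095,(387,192),(185,121)),small=(.075,(198,133),(212,291)))
C=[((187,189),(284,253)),((214,207),(279,217)),((247,228),(275,187)),((283,250),(272,160))]
for i,n in enumerate(("scene","side")):
    c=np.load(n+"0.npz");hsv=cv2.cvtColor(c["im"],cv2.COLOR_RGB2HSV)
    blue=cv2.inRange(hsv,(95,90,20),(125,255,255)); cork=cv2.inRange(hsv,(8,60,80),(22,200,255))
    print(n)
    for k,v in K.items():
        ce,s=blob(blue,*v[1+i],8); print(k,ce.round(1),s,ray(c,*ce,v[0]-.006).round(4))
    for v in C:
        ce,s=blob(cork,*v[i],26)
        m=np.zeros_like(cork);r=26
        cc=ray(c,*(np.array(s[:2])+(s[2:4]-1)/2),.016)
        print("coaster",ce.round(1),s,ray(c,*ce,.016).round(4),cc.round(4))
    b=[(155,163),(291,297)][i];print("bowl",ray(c,*b,.05).round(3))
    if i==0:print(hsv[189,187],hsv[207,214])
E
```

```text
scene
tall [239.  132.8] [237 131   5   5  23] [ 0.4734 -0.1062  0.129 ]
large [302.3 165.2] [300 163   6   6  30] [0.488  0.0785 0.109 ]
med [387.7 191.1] [385 188   7   7  37] [0.4485 0.2659 0.089 ]
small [196.8 131.9] [194 130   6   5  23] [ 0.4411 -0.2714  0.069 ]
coaster [191.  190.4] [180 181  19  18 135] [ 0.6042 -0.1569  0.016 ] [ 0.6039 -0.1637  0.016 ]
coaster [220.5 208.2] [210 198  19  19 149] [ 0.6211 -0.0541  0.016 ] [ 0.6193 -0.0599  0.016 ]
coaster [248.8 227.2] [231 216  32  23 270] [0.6412 0.0392 0.016 ] [0.6434 0.0346 0.016 ]
coaster [285.  249.6] [266 237  36  25 329] [0.6591 0.1424 0.016 ] [0.6593 0.1389 0.016 ]
bowl [ 0.599 -0.275  0.05 ]
[ 16 139  79] [ 16 138  76]
side
tall [212.8 202.5] [210 199   7   8  48] [ 0.4738 -0.107   0.129 ]
large [207.5 154.3] [205 152   6   6  32] [0.4872 0.0772 0.109 ]
med [185.6 119.4] [182 113  10  11  34] [0.453  0.2733 0.089 ]
small [211.5 292.5] [208 288   8  10  62] [ 0.4416 -0.271   0.069 ]
coaster [283.3 252.8] [265 238  38  31 900] [ 0.6031 -0.1751  0.016 ] [ 0.6032 -0.1758  0.016 ]
coaster [278.6 216.5] [262 204  34  26 694] [ 0.6214 -0.0716  0.016 ] [ 0.6212 -0.0716  0.016 ]
coaster [274.5 186. ] [259 176  32  22 551] [0.6395 0.0314 0.016 ] [0.639  0.0296 0.016 ]
coaster [271.1 159.7] [257 151  29  19 439] [0.658  0.1349 0.016 ] [0.6574 0.1339 0.016 ]
bowl [ 0.58  -0.301  0.05 ]
```

Careful with the scale: shifts go in shares of 0.2 m and turns go in shares of 4 rad. That gives: -0.0328 m / 0.2 = -0.164, -0.015 m / 0.2 = -0.075, -0.1026 rad / 4 = -0.0257.

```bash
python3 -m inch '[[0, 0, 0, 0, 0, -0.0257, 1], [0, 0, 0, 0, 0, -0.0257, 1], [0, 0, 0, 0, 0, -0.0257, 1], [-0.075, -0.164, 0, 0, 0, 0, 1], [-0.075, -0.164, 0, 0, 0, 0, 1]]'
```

```text
refused: ROWS must be one flat list, 7 numbers to a row, no inner brackets. Nothing was moved.
```

Wrong form. The message asks for one flat list, 7 numbers to a row, no inner brackets, so I'll send the same numbers that way.

```bash
python3 -m inch '[0, 0, 0, 0, 0, -0.0257, 1, 0, 0, 0, 0, 0, -0.0257, 1, 0, 0, 0, 0, 0, -0.0257, 1, -0.075, -0.164, 0, 0, 0, 0, 1, -0.075, -0.164, 0, 0, 0, 0, 1]'
python3 -m inch '[-0.075, -0.164, 0, 0, 0, 0, 1, -0.075, -0.164, 0, 0, 0, 0, 1, -0.075, -0.164, 0, 0, 0, 0, 1, -0.075, -0.164, 0, 0, 0, 0, 1, -0.075, -0.164, 0, 0, 0, 0, 1]'
python3 - <<'E'
from h import *
import glob
c=np.load("scene0.npz");hsv=cv2.cvtColor(c["im"],cv2.COLOR_RGB2HSV)
cork=cv2.morphologyEx(cv2.inRange(hsv,(8,50,60),(24,200,255)),cv2.MORPH_CLOSE,np.ones((3,3)))
print(hsv[189:200:2,187],hsv[212,187:203:3])
for u,v in ((187,189),(214,207),(247,228),(283,250)):
    ce,s=blob(cork,u,v,24);print(ce.round(1),s,ray(c,*ce,.016).round(4))
c=np.load("side0.npz");hsv=cv2.cvtColor(c["im"],cv2.COLOR_RGB2HSV)
m=cv2.inRange(hsv,(95,90,20),(125,255,255))
for v in range(112,128):print(v,np.flatnonzero(m[v,175:197])+175)
E
```

```text
time: 0.52
tcp_pos: [0.2038, 0.4819, 0.2302]
eef_rot: [0.005, -3.141, 0.002]
contact_force: [0.7, -0.2, 0.0]
opening: 1.004
gripper_force: 0.0
time: 0.93
tcp_pos: [0.2793, 0.3167, 0.2311]
eef_rot: [0.001, -3.141, 0.0]
contact_force: [1.7, -0.3, 0.9]
opening: 1.001
gripper_force: 0.0
[[ 16 139  79]
 [ 16 134  76]
 [ 16 136  86]
 [ 16 141  78]
 [ 16 138  83]
 [ 14 163  50]] [[ 13  85  36]
 [ 11 197  35]
 [ 12 185  44]
 [ 11 182  42]
 [ 15 146  61]
 [ 16 139  81]]
[186.1 189.1] [170 180  33  19 497] [ 0.6065 -0.1707  0.016 ]
[215.3 206.8] [198 195  36  23 596] [ 0.6234 -0.0675  0.016 ]
[246.9 227. ] [229 214  37  25 675] [0.6428 0.0354 0.016 ]
[282.7 249.5] [264 237  39  26 797] [0.6615 0.1385 0.016 ]
112 [191]
113 [191]
114 [190]
115 [189 190]
116 [188 190]
117 [187 188 189]
118 [186 187]
119 [183 184 185 186]
120 [182 183 184 185 186]
121 [182 183 184 185 186]
122 [182 183 184 185 186]
123 [176 183 184 185 186]
124 [175]
125 []
126 []
127 []
```

Converted, -0.0353 m / 0.2 = -0.1765, -0.0162 m / 0.2 = -0.081.

```bash
python3 -m inch '[-0.081, -0.1765, 0, 0, 0, 0, 1, -0.081, -0.1765, 0, 0, 0, 0, 1, -0.081, -0.1765, 0, 0, 0, 0, 1, -0.081, -0.1765, 0, 0, 0, 0, 1, -0.081, -0.1765, 0, 0, 0, 0, 1]' >/dev/null
python3 -m inch '[-0.081, -0.1765, 0, 0, 0, 0, 1, -0.081, -0.1765, 0, 0, 0, 0, 1, -0.081, -0.1765, 0, 0, 0, 0, 1, -0.081, -0.1765, 0, 0, 0, 0, 1, -0.081, -0.1765, 0, 0, 0, 0, 1]' >/dev/null
python3 -m inch '[-0.081, -0.1765, 0, 0, 0, 0, 1, -0.081, -0.1765, 0, 0, 0, 0, 1, 0, 0, 0, 0, 0, 0, 1, 0, 0, 0, 0, 0, 0, 1]'
```

```text
time: 2.1
tcp_pos: [0.4737, -0.1067, 0.2304]
eef_rot: [-0.004, -3.14, -0.001]
contact_force: [-0.7, 0.8, 0.4]
opening: 1.001
gripper_force: 0.0
```

```bash
python3 -m inch '[0, 0, 0.175, 0, 0, 0, 1, 0, 0, 0.175, 0, 0, 0, 1, 0, 0, 0.175, 0, 0, 0, 1, 0, 0, 0.15, 0, 0, 0, 1, 0, 0, 0.095, 0, 0, 0, 1]' 
python3 -m inch '[0, 0, 0, 0, 0, 0, 0.6, 0, 0, 0, 0, 0, 0, 0.6, 0, 0, 0, 0, 0, 0, 0, 0, 0, 0, 0, 0, 0, 0, 0, 0, 0, 0, 0, 0, 0]' 50
python3 -m inch '[0, 0, 0, 0, 0, 0, 0, 0, 0, 0, 0, 0, 0, 0, 0, 0, 0, 0, 0, 0, 0]'
```

```text
time: 2.52
tcp_pos: [0.472, -0.1036, 0.0745]
eef_rot: [0.002, -3.139, -0.002]
contact_force: [0.3, 0.4, -1.0]
opening: 0.996
gripper_force: 0.0
time: 2.93
tcp_pos: [0.4741, -0.1053, 0.0785]
eef_rot: [-0.0, 3.14, -0.001]
contact_force: [0.2, -0.6, -4.0]
opening: 0.709
gripper_force: 54.6
time: 3.18
tcp_pos: [0.474, -0.1054, 0.0781]
eef_rot: [0.0, 3.14, -0.001]
contact_force: [-0.1, 1.8, 7.2]
opening: 0.712
gripper_force: 55.6
```

Converted, -0.015 m / 0.2 = -0.075, -0.005 m / 0.2 = -0.025.

```bash
python3 -m inch '[0, 0, -0.025, 0, 0, 0, 0, 0, 0, -0.075, 0, 0, 0, 0, 0, 0, -0.075, 0, 0, 0, 0, 0, 0, -0.075, 0, 0, 0, 0, 0, 0, 0, 0, 0, 0, 0]' 
python3 -m inch '[-0.131, -0.0675, 0, 0, 0, 0, 0, -0.131, -0.0675, 0, 0, 0, 0, 0, -0.131, -0.0675, 0, 0, 0, 0, 0, -0.131, -0.0675, 0, 0, 0, 0, 0, -0.131, -0.0675, 0, 0, 0, 0, 0]'
python3 -m inch '[0, 0, 0, 0, 0, 0, 0, 0, 0, 0.06, 0, 0, 0, 0, 0, 0, 0.06, 0, 0, 0, 0, 0, 0, 0.015, 0, 0, 0, 0, 0, 0, 0, 0, 0, 0, 0]'
python3 - <<'E'
from bench import ctrl
import cv2
im,d=ctrl.get_image("side");cv2.imwrite("pics/a1.png",im[:,:,::-1][80:340,150:370].repeat(2,0).repeat(2,1))
E
```

```text
time: 3.6
tcp_pos: [0.4746, -0.1057, 0.13]
eef_rot: [0.0, 3.138, -0.002]
contact_force: [1.1, -0.6, -1.1]
opening: 0.71
gripper_force: 55.5
time: 4.02
tcp_pos: [0.6055, -0.1733, 0.1261]
eef_rot: [-0.0, -3.141, -0.0]
contact_force: [-0.6, -0.2, -2.8]
opening: 0.711
gripper_force: 55.5
time: 4.43
tcp_pos: [0.6032, -0.172, 0.0984]
eef_rot: [0.0, -3.139, -0.002]
contact_force: [-0.1, 0.4, -2.4]
opening: 0.719
gripper_force: 55.6
```

View pics/a1.png

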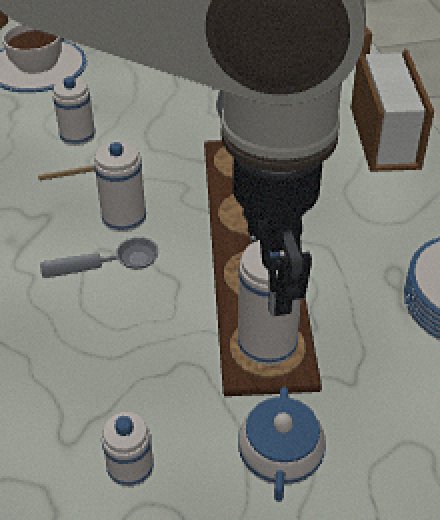

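The view shows the jar held upright over the coaster next to the bowl, its foot centred at about crop (267,350). Now I'll lower it slowly.

Converted, 0.001 m / 0.2 = 0.005.

```bash
python3 -m inch '[0, 0, 0.005, 0, 0, 0, 0, 0, 0, 0.005, 0, 0, 0, 0, 0, 0, 0, 0, 0, 0, 0]' | sed -n '2p;4p'
python3 -m inch '[0, 0, 0.005, 0, 0, 0, 0, 0, 0, 0, 0, 0, 0, 0]' | sed -n '2p;4p'
python3 -m inch '[0, 0, 0.005, 0, 0, 0, 0, 0, 0, 0, 0, 0, 0, 0]' | sed -n '2p;4p'
```

```text
tcp_pos: [0.6046, -0.1727, 0.0987]
contact_force: [-0.2, 0.3, -3.4]
tcp_pos: [0.6046, -0.1728, 0.0974]
contact_force: [-0.5, 1.0, -3.7]
tcp_pos: [0.6046, -0.1728, 0.0962]
contact_force: [-0.1, -0.0, -2.3]
```

Converted, 0.001 m / 0.2 = 0.005.

```bash
python3 -m inch '[0, 0, 0.005, 0, 0, 0, 0, 0, 0, 0, 0, 0, 0, 0]' | sed -n '2p;4p'
python3 -m inch '[0, 0, 0.004, 0, 0, 0, 0, 0, 0, 0, 0, 0, 0, 0]' | sed -n '2p;4p'
python3 -m inch '[0, 0, 0.003, 0, 0, 0, 0, 0, 0, 0, 0, 0, 0, 0]' | sed -n '2p;4p'
```

```text
tcp_pos: [0.6045, -0.1728, 0.0951]
contact_force: [-0.5, 0.4, -2.6]
tcp_pos: [0.6045, -0.1728, 0.0944]
contact_force: [-0.2, -0.2, -3.3]
tcp_pos: [0.6047, -0.1728, 0.0942]
contact_force: [-0.4, 0.3, 0.7]
```

Contact at z = 0.0942, as predicted. Release, retreat upward, then on to the large jar (0.4874, 0.078).

Converted, -0.03 m / 0.2 = -0.15, -0.01 m / 0.2 = -0.05.

```bash
python3 -m inch '[0, 0, 0, 0, 0, 0, 0.8, 0, 0, 0, 0, 0, 0, 0.95, 0, 0, 0, 0, 0, 0, 0.95, 0, 0, -0.05, 0, 0, 0, 0.95, 0, 0, -0.15, 0, 0, 0, 0.95]' 
python3 -m inch '[0, 0, -0.2, 0, 0, 0, 1, 0, 0, -0.2, 0, 0, 0, 1, 0, 0, -0.1, 0, 0, 0, 1, 0.084, 0.179, 0, 0, 0, 0, 1, 0.084, 0.179, 0, 0, 0, 0, 1]' | sed -n 2p
python3 -m inch '[0.084, 0.179, 0, 0, 0, 0, 1, 0.084, 0.179, 0, 0, 0, 0, 1, 0.084, 0.179, 0, 0, 0, 0, 1, 0.084, 0.179, 0, 0, 0, 0, 1, 0.084, 0.179, 0, 0, 0, 0, 1]' | sed -n 2p
python3 -m inch '[0, 0, 0, 0, 0, 0, 1, 0, 0, 0, 0, 0, 0, 1, 0, 0, 0, 0, 0, 0, 1]'  | sed -n 2p
```

```text
time: 5.98
tcp_pos: [0.603, -0.1721, 0.131]
eef_rot: [-0.0, -3.136, -0.004]
contact_force: [0.2, -0.2, 0.5]
opening: 0.949
gripper_force: 0.0
tcp_pos: [0.5711, -0.1016, 0.2358]
tcp_pos: [0.4858, 0.0792, 0.2349]
tcp_pos: [0.4872, 0.0778, 0.2346]
```

Converted, 0.036 m / 0.2 = 0.18, 0.034 m / 0.2 = 0.17.

```bash
python3 -m inch '[0, 0, 0.18, 0, 0, 0, 1, 0, 0, 0.18, 0, 0, 0, 1, 0, 0, 0.18, 0, 0, 0, 1, 0, 0, 0.18, 0, 0, 0, 1, 0, 0, 0.17, 0, 0, 0, 1]' | sed -n '2p;4p'
python3 -m inch '[0, 0, 0, 0, 0, 0, 1, 0, 0, 0, 0, 0, 0, 0.6, 0, 0, 0, 0, 0, 0, 0, 0, 0, 0, 0, 0, 0, 0, 0, 0, 0, 0, 0, 0, 0]'
python3 -m inch '[0, 0, 0, 0, 0, 0, 0, 0, 0, 0, 0, 0, 0, 0, 0, 0, 0, 0, 0, 0, 0]'
```

```text
tcp_pos: [0.4872, 0.0765, 0.0542]
contact_force: [0.2, 0.6, -0.5]
time: 7.9
tcp_pos: [0.4885, 0.0775, 0.0585]
eef_rot: [0.0, 3.138, -0.001]
contact_force: [0.5, -1.8, 7.5]
opening: 0.641
gripper_force: 52.5
time: 8.15
tcp_pos: [0.4885, 0.0775, 0.0585]
eef_rot: [-0.0, 3.137, -0.001]
contact_force: [-0.1, -1.5, 6.4]
opening: 0.643
gripper_force: 52.5
```

Converted, -0.0184 m / 0.2 = -0.092, -0.0168 m / 0.2 = -0.084.

```bash
python3 -m inch '[0, 0, -0.025, 0, 0, 0, 0, 0, 0, -0.075, 0, 0, 0, 0, 0, 0, -0.075, 0, 0, 0, 0, 0, 0, -0.075, 0, 0, 0, 0, -0.084, -0.092, 0, 0, 0, 0, 0]' | sed -n 2p 
python3 -m inch '[-0.084, -0.092, 0, 0, 0, 0, 0, -0.084, -0.092, 0, 0, 0, 0, 0, -0.084, -0.092, 0, 0, 0, 0, 0, -0.084, -0.092, 0, 0, 0, 0, 0, -0.084, -0.092, 0, 0, 0, 0, 0]'| sed -n 2p
python3 -m inch '[-0.084, -0.092, 0, 0, 0, 0, 0, -0.084, -0.092, 0, 0, 0, 0, 0, 0, 0, 0, 0, 0, 0, 0, 0, 0, 0.065, 0, 0, 0, 0, 0, 0, 0.065, 0, 0, 0, 0]'| sed -n 2p
python3 -m inch '[0, 0, 0.01, 0, 0, 0, 0, 0, 0, 0, 0, 0, 0, 0, 0, 0, 0, 0, 0, 0, 0]'
```

```text
tcp_pos: [0.5039, 0.0612, 0.1104]
tcp_pos: [0.5889, -0.0336, 0.1075]
tcp_pos: [0.6216, -0.0693, 0.0801]
time: 9.65
tcp_pos: [0.6211, -0.0688, 0.0779]
eef_rot: [0.001, -3.141, -0.0]
contact_force: [0.5, 0.5, -1.6]
opening: 0.647
gripper_force: 53.8
```

Converted, -0.002 m / 0.2 = -0.01, 0.001 m / 0.2 = 0.005.

```bash
python3 -m inch '[-0.01, -0.004, 0.005, 0, 0, 0, 0, 0, 0, 0.005, 0, 0, 0, 0, 0, 0, 0, 0, 0, 0, 0]' | sed -n '2p;4p'
python3 -m inch '[0, 0, 0.0035, 0, 0, 0, 0, 0, 0, 0, 0, 0, 0, 0]' | sed -n '2p;4p'
python3 -m inch '[0, 0, 0.003, 0, 0, 0, 0, 0, 0, 0, 0, 0, 0, 0]' | sed -n '2p;4p'
```

```text
tcp_pos: [0.6235, -0.0701, 0.0761]
contact_force: [-0.0, 0.9, -2.0]
tcp_pos: [0.6234, -0.0702, 0.0752]
contact_force: [1.2, 0.2, -2.8]
tcp_pos: [0.6234, -0.0702, 0.0747]
contact_force: [-0.1, -0.0, -2.2]
```

Converted, 0.0006 m / 0.2 = 0.003.

```bash
python3 -m inch '[0, 0, 0.003, 0, 0, 0, 0, 0, 0, 0, 0, 0, 0, 0]' | sed -n '2p;4p'
python3 -m inch '[0, 0, 0.002, 0, 0, 0, 0, 0, 0, 0, 0, 0, 0, 0]' | sed -n '2p;4p'
```

```text
tcp_pos: [0.6236, -0.0702, 0.0746]
contact_force: [-2.7, 0.8, 3.5]
tcp_pos: [0.6236, -0.0702, 0.0746]
contact_force: [-3.3, 1.5, 9.4]
```

Converted, -0.035 m / 0.2 = -0.175, -0.01 m / 0.2 = -0.05.

```bash
python3 -m inch '[0, 0, 0, 0, 0, 0, 0.75, 0, 0, 0, 0, 0, 0, 0.9, 0, 0, 0, 0, 0, 0, 0.9, 0, 0, -0.05, 0, 0, 0, 0.9, 0, 0, -0.175, 0, 0, 0, 0.9]' | tail -4
python3 -m inch '[0, 0, -0.2, 0, 0, 0, 1, 0, 0, -0.175, 0, 0, 0, 1, 0.0875, 0.1685, 0, 0, 0, 0, 1, 0.0875, 0.1685, 0, 0, 0, 0, 1, 0.0875, 0.1685, 0, 0, 0, 0, 1]' | sed -n 2p
python3 -m inch '[0.0875, 0.1685, 0, 0, 0, 0, 1, 0.0875, 0.1685, 0, 0, 0, 0, 1, 0.0875, 0.1685, 0, 0, 0, 0, 1, 0.0875, 0.1685, 0, 0, 0, 0, 1, 0.0875, 0.1685, 0, 0, 0, 0, 1]' | sed -n 2p
python3 -m inch '[0.0875, 0.1685, 0, 0, 0, 0, 1, 0.0875, 0.1685, 0, 0, 0, 0, 1, 0, 0, 0, 0, 0, 0, 1, 0, 0, 0, 0, 0, 0, 1]'  | sed -n 2p
```

```text
eef_rot: [-0.0, -3.134, -0.003]
contact_force: [0.4, -0.2, -0.3]
opening: 0.9
gripper_force: 0.0
tcp_pos: [0.5703, 0.0316, 0.1947]
tcp_pos: [0.4823, 0.2008, 0.1945]
tcp_pos: [0.4475, 0.2684, 0.1944]
```

Converted, 0.036 m / 0.2 = 0.18, -0.002 m / 0.2 = -0.01.

```bash
python3 -m inch '[-0.0075, -0.01, 0.1, 0, 0, 0, 1, 0, 0, 0.18, 0, 0, 0, 1, 0, 0, 0.18, 0, 0, 0, 1, 0, 0, 0.18, 0, 0, 0, 1, 0, 0, 0.15, 0, 0, 0, 1]' | sed -n '2p;4p'
python3 -m inch '[0, 0, 0, 0, 0, 0, 1, 0, 0, 0, 0, 0, 0, 0.55, 0, 0, 0, 0, 0, 0, 0, 0, 0, 0, 0, 0, 0, 0, 0, 0, 0, 0, 0, 0, 0]' >/dev/null
python3 -m inch '[0, 0, 0, 0, 0, 0, 0, 0, 0, 0, 0, 0, 0, 0, 0, 0, 0, 0, 0, 0, 0, 0, 0, 0, 0, 0, 0, 0]'
```

```text
tcp_pos: [0.45, 0.2635, 0.0338]
contact_force: [0.6, 0.7, -0.6]
time: 13.32
tcp_pos: [0.4513, 0.2652, 0.0381]
eef_rot: [-0.0, 3.138, 0.002]
contact_force: [-0.5, -2.1, 8.5]
opening: 0.576
gripper_force: 50.5
```

Converted, -0.0193 m / 0.2 = -0.0965, -0.0159 m / 0.2 = -0.0795.

```bash
python3 -m inch '[0, 0, -0.025, 0, 0, 0, 0, 0, 0, -0.075, 0, 0, 0, 0, 0, 0, -0.075, 0, 0, 0, 0, 0, 0, -0.075, 0, 0, 0, 0, -0.0795, -0.0965, 0, 0, 0, 0, 0]' | sed -n 2p 
python3 -m inch '[-0.0795, -0.0965, 0, 0, 0, 0, 0, -0.0795, -0.0965, 0, 0, 0, 0, 0, -0.0795, -0.0965, 0, 0, 0, 0, 0, -0.0795, -0.0965, 0, 0, 0, 0, 0, -0.0795, -0.0965, 0, 0, 0, 0, 0]'| sed -n 2p
python3 -m inch '[-0.0795, -0.0965, 0, 0, 0, 0, 0, -0.0795, -0.0965, 0, 0, 0, 0, 0, -0.0795, -0.0965, 0, 0, 0, 0, 0, -0.0795, -0.0965, 0, 0, 0, 0, 0, -0.0795, -0.0965, 0, 0, 0, 0, 0]'| sed -n 2p
python3 -m inch '[-0.0795, -0.0965, 0, 0, 0, 0, 0, 0, 0, 0, 0, 0, 0, 0, 0, 0, 0.065, 0, 0, 0, 0, 0, 0, 0.065, 0, 0, 0, 0, 0, 0, 0, 0, 0, 0, 0]'| sed -n 2p
python3 -m inch '[0, 0, 0.01, 0, 0, 0, 0, 0, 0, 0, 0, 0, 0, 0]'
```

```text
tcp_pos: [0.4658, 0.2479, 0.0899]
tcp_pos: [0.5463, 0.148, 0.0871]
tcp_pos: [0.6258, 0.0514, 0.0871]
tcp_pos: [0.6388, 0.0339, 0.0564]
time: 15.15
tcp_pos: [0.6403, 0.0339, 0.0573]
eef_rot: [0.001, -3.141, -0.0]
contact_force: [-1.0, 0.5, -2.2]
opening: 0.57
gripper_force: 52.5
```

Contact expected at 0.0541.

Converted, -0.0017 m / 0.2 = -0.0085, 0.001 m / 0.2 = 0.005.

```bash
python3 -m inch '[-0.0085, 0, 0.005, 0, 0, 0, 0, 0, 0, 0.005, 0, 0, 0, 0, 0, 0, 0, 0, 0, 0, 0]' | sed -n '2p;4p'
python3 -m inch '[0, 0, 0.0035, 0, 0, 0, 0, 0, 0, 0, 0, 0, 0, 0]' | sed -n '2p;4p'
python3 -m inch '[0, 0, 0.003, 0, 0, 0, 0, 0, 0, 0, 0, 0, 0, 0]' | sed -n '2p;4p'
python3 - <<'E'
from bench import ctrl
import cv2
im,d=ctrl.get_image("side");cv2.imwrite("pics/a2.png",im[:,:,::-1][80:340,150:370].repeat(2,0).repeat(2,1))
E
```

```text
tcp_pos: [0.6425, 0.0334, 0.0558]
contact_force: [-0.6, 0.1, -2.2]
tcp_pos: [0.6424, 0.0332, 0.0549]
contact_force: [-0.1, 0.3, -2.2]
tcp_pos: [0.6424, 0.0332, 0.0543]
contact_force: [-0.8, -0.0, -2.7]
```

View pics/a2.png

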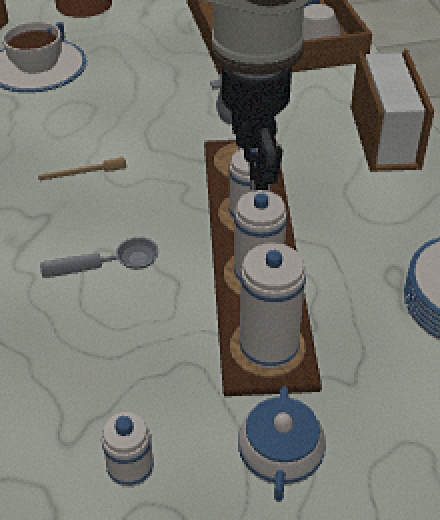

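The view shows tall and large standing upright on coasters 1 and 2, medium held over coaster 3, and small at crop (127,450).

Converted, 0.0006 m / 0.2 = 0.003.

```bash
python3 -m inch '[0, 0, 0.003, 0, 0, 0, 0, 0, 0, 0, 0, 0, 0, 0]' | sed -n '2p;4p'
python3 -m inch '[0, 0, 0.002, 0, 0, 0, 0, 0, 0, 0, 0, 0, 0, 0]' | sed -n '2p;4p'
```

```text
tcp_pos: [0.6425, 0.0332, 0.0542]
contact_force: [-2.3, 0.1, 4.2]
tcp_pos: [0.6425, 0.0332, 0.0542]
contact_force: [-5.2, -0.3, 10.2]
```

Converted, -0.035 m / 0.2 = -0.175, -0.01 m / 0.2 = -0.05.

```bash
python3 -m inch '[0, 0, 0, 0, 0, 0, 0.7, 0, 0, 0, 0, 0, 0, 0.85, 0, 0, 0, 0, 0, 0, 0.85, 0, 0, -0.05, 0, 0, 0, 0.85, 0, 0, -0.175, 0, 0, 0, 0.85]' | tail -4
python3 -m inch '[0, 0, -0.2, 0, 0, 0, 1, 0, 0, -0.2, 0, 0, 0, 1, 0, 0, -0.125, 0, 0, 0, 1, 0.1005, -0.152, 0, 0, 0, 0, 1, 0.1005, -0.152, 0, 0, 0, 0, 1]' | sed -n 2p
python3 -m inch '[0.1005, -0.152, 0, 0, 0, 0, 1, 0.1005, -0.152, 0, 0, 0, 0, 1, 0.1005, -0.152, 0, 0, 0, 0, 1, 0.1005, -0.152, 0, 0, 0, 0, 1, 0.1005, -0.152, 0, 0, 0, 0, 1]' | sed -n 2p
python3 -m inch '[0.1005, -0.152, 0, 0, 0, 0, 1, 0.1005, -0.152, 0, 0, 0, 0, 1, 0.1005, -0.152, 0, 0, 0, 0, 1, 0, 0, 0, 0, 0, 0, 1, 0, 0, 0, 0, 0, 0, 1]'  | sed -n 2p
```

```text
eef_rot: [-0.0, -3.134, -0.001]
contact_force: [-0.7, 0.2, 0.5]
opening: 0.853
gripper_force: 0.0
tcp_pos: [0.6026, -0.0273, 0.2057]
tcp_pos: [0.5005, -0.1807, 0.2042]
tcp_pos: [0.4405, -0.2722, 0.2041]
```

Converted, 0.04 m / 0.2 = 0.2, 0.02 m / 0.2 = 0.1.

```bash
python3 -m inch '[-0.0025, 0.005, 0.18, 0, 0, 0, 1, 0, 0, 0.2, 0, 0, 0, 1, 0, 0, 0.2, 0, 0, 0, 1, 0, 0, 0.18, 0, 0, 0, 1, 0, 0, 0.1, 0, 0, 0, 1]' | sed -n '2p;4p'
python3 -m inch '[0, 0, 0.055, 0, 0, 0, 1, 0, 0, 0, 0, 0, 0, 0.5, 0, 0, 0, 0, 0, 0, 0, 0, 0, 0, 0, 0, 0, 0, 0, 0, 0, 0, 0, 0, 0]' >/dev/null
python3 -m inch '[0, 0, 0, 0, 0, 0, 0, 0, 0, 0, 0, 0, 0, 0, 0, 0, 0, 0, 0, 0, 0, 0, 0, 0, 0, 0, 0, 0]'
```

```text
tcp_pos: [0.4412, -0.2677, 0.028]
contact_force: [-0.4, 0.0, -0.7]
time: 18.95
tcp_pos: [0.4429, -0.2703, 0.0224]
eef_rot: [-0.0, 3.139, -0.003]
contact_force: [0.1, 2.6, 8.3]
opening: 0.503
gripper_force: 50.0
```

Converted, 0.0291 m / 0.2 = 0.1455, -0.0026 m / 0.2 = -0.013.

```bash
python3 -m inch '[0, 0, -0.025, 0, 0, 0, 0, 0, 0, -0.075, 0, 0, 0, 0, 0, 0, -0.075, 0, 0, 0, 0, 0, 0, -0.075, 0, 0, 0, 0, -0.013, 0.1455, 0, 0, 0, 0, 0]' | sed -n 2p 
python3 -m inch '[-0.013, 0.1455, 0, 0, 0, 0, 0, -0.013, 0.1455, 0, 0, 0, 0, 0, -0.013, 0.1455, 0, 0, 0, 0, 0, -0.013, 0.1455, 0, 0, 0, 0, 0, -0.013, 0.1455, 0, 0, 0, 0, 0]'| sed -n 2p
python3 -m inch '[-0.013, 0.1455, 0, 0, 0, 0, 0, -0.013, 0.1455, 0, 0, 0, 0, 0, -0.013, 0.1455, 0, 0, 0, 0, 0, -0.013, 0.1455, 0, 0, 0, 0, 0, -0.013, 0.1455, 0, 0, 0, 0, 0]'| sed -n 2p
python3 -m inch '[-0.013, 0.1455, 0, 0, 0, 0, 0, -0.013, 0.1455, 0, 0, 0, 0, 0, -0.013, 0.1455, 0, 0, 0, 0, 0, -0.075, 0, 0, 0, 0, 0, 0, -0.113, 0, 0, 0, 0, 0, 0]'| sed -n 2p
python3 -m inch '[-0.113, 0, 0, 0, 0, 0, 0, -0.113, 0, 0, 0, 0, 0, 0, -0.113, 0, 0, 0, 0, 0, 0, -0.113, 0, 0, 0, 0, 0, 0, -0.113, 0, 0, 0, 0, 0, 0]'| sed -n 2p
python3 -m inch '[-0.113, 0, 0, 0, 0, 0, 0, -0.035, 0, 0, 0, 0, 0, 0, 0, 0, 0, 0, 0, 0, 0, 0, 0, 0, 0, 0, 0, 0]'
```

```text
tcp_pos: [0.4459, -0.2444, 0.0744]
tcp_pos: [0.4577, -0.094, 0.0716]
tcp_pos: [0.4708, 0.0518, 0.0716]
tcp_pos: [0.5156, 0.1395, 0.0716]
tcp_pos: [0.6302, 0.1377, 0.0715]
time: 21.37
tcp_pos: [0.6581, 0.1376, 0.0706]
eef_rot: [-0.0, -3.141, 0.0]
contact_force: [0.7, -0.7, -0.9]
opening: 0.498
gripper_force: 51.3
```

Contact is expected at about 0.0384.

Converted, 0.013 m / 0.2 = 0.065, 0.003 m / 0.2 = 0.015.

```bash
python3 -m inch '[-0.0135, -0.004, 0.065, 0, 0, 0, 0, 0, 0, 0.065, 0, 0, 0, 0, 0, 0, 0.015, 0, 0, 0, 0, 0, 0, 0, 0, 0, 0, 0, 0, 0, 0, 0, 0, 0, 0]' | sed -n '2p;4p'
python3 -m inch '[0, 0, 0.005, 0, 0, 0, 0, 0, 0, 0.0035, 0, 0, 0, 0, 0, 0, 0, 0, 0, 0, 0]' | sed -n '2p;4p'
python3 -m inch '[0, 0, 0.003, 0, 0, 0, 0, 0, 0, 0, 0, 0, 0, 0]' | sed -n '2p;4p'
```

```text
tcp_pos: [0.6607, 0.1368, 0.0408]
contact_force: [0.1, -0.2, -0.5]
tcp_pos: [0.6612, 0.1368, 0.0395]
contact_force: [0.3, 0.2, -1.8]
tcp_pos: [0.6612, 0.1368, 0.039]
contact_force: [0.4, 0.0, -0.1]
```

Converted, 0.0006 m / 0.2 = 0.003.

```bash
python3 -m inch '[0, 0, 0.003, 0, 0, 0, 0, 0, 0, 0, 0, 0, 0, 0]' | sed -n '2p;4p'
python3 -m inch '[0, 0, 0.0025, 0, 0, 0, 0, 0, 0, 0, 0, 0, 0, 0]' | sed -n '2p;4p'
```

```text
tcp_pos: [0.6612, 0.1368, 0.0385]
contact_force: [-0.7, -0.6, -1.0]
tcp_pos: [0.6613, 0.1369, 0.0384]
contact_force: [-3.7, -0.0, 5.4]
```

Contact. Release, then move up and back out of view.

Converted, -0.035 m / 0.2 = -0.175, -0.01 m / 0.2 = -0.05.

```bash
python3 -m inch '[0, 0, 0, 0, 0, 0, 0.65, 0, 0, 0, 0, 0, 0, 0.75, 0, 0, 0, 0, 0, 0, 0.75, 0, 0, -0.05, 0, 0, 0, 0.75, 0, 0, -0.175, 0, 0, 0, 0.75]' | tail -4
python3 -m inch '[0, 0, -0.2, 0, 0, 0, 0.75, 0, 0, -0.2, 0, 0, 0, 0.75, 0, 0, -0.2, 0, 0, 0, 1, 0.1, 0.15, 0, 0, 0, 0, 1, 0.1, 0.15, 0, 0, 0, 0, 1]' | sed -n 2p
python3 -m inch '[0.15, 0.125, 0, 0, 0, 0, 1, 0.15, 0.125, 0, 0, 0, 0, 1, 0.15, 0.125, 0, 0, 0, 0, 1, 0.15, 0.125, 0, 0, 0, 0, 1, 0.15, 0.125, 0, 0, 0, 0, 1]' | sed -n 2p
python3 -m inch '[0.15, 0.125, 0, 0, 0, 0, 1, 0.15, 0.125, 0, 0, 0, 0, 1, 0.15, 0.125, 0, 0, 0, 0, 1, 0, 0.125, 0, 0, 0, 0, 1, 0, 0, 0, 0, 0, 0, 1]' | sed -n 2p
python3 - <<'E'
from bench import ctrl
from h import *
t=[]
for n in("scene","side"):
    im,d=ctrl.get_image(n);c=ctrl.get_calibration(n);np.savez(n+"1.npz",im=im,d=d,**c)
    m=cv2.inRange(cv2.cvtColor(im,cv2.COLOR_RGB2HSV),(95,90,20),(125,255,255))
    E=c["extrinsics"]
    for x,y,h in((.605,-.173,.135),(.6235,-.07,.115),(.641,.0333,.095),(.6595,.1368,.075)):
        p=E[:3,:3].T@(np.array([x,y,h+.01])-E[:3,3]);u=c["fx"]*p[0]/p[2]+c["cx"];v=c["fy"]*p[1]/p[2]+c["cy"]
        b=blob(m,int(round(u)),int(round(v)),8)
        print(n,round(u),round(v),b and (b[1],ray(c,*b[0],h+.01).round(4)))
    cr=im[100:290,120:376] if n=="scene" else im[100:330,170:370]
    t.append(cv2.resize(cr[:,:,::-1],None,fx=2.4,fy=2.4))
    cv2.imwrite(f"pics/f_{n}.png",t[-1])
E
```

```text
eef_rot: [-0.0, -3.134, 0.001]
contact_force: [0.6, -0.1, -0.2]
opening: 0.75
gripper_force: 0.0
tcp_pos: [0.6221, 0.1965, 0.2064]
tcp_pos: [0.4696, 0.3227, 0.2038]
tcp_pos: [0.3794, 0.4252, 0.204]
scene 181 141 (array([178, 139,   6,   6,  32], dtype=int32), array([ 0.6055, -0.1735,  0.145 ]))
scene 212 166 (array([210, 163,   6,   7,  32], dtype=int32), array([ 0.6224, -0.0693,  0.125 ]))
scene 246 193 (array([244, 189,   6,   7,  37], dtype=int32), array([0.639 , 0.0331, 0.105 ]))
scene 283 222 (array([280, 219,   7,   8,  43], dtype=int32), array([0.6602, 0.1365, 0.085 ]))
side 286 209 (array([283, 206,   8,   8,  56], dtype=int32), array([ 0.6047, -0.1749,  0.145 ]))
side 281 180 (array([277, 177,   7,   7,  43], dtype=int32), array([ 0.6223, -0.07  ,  0.125 ]))
side 276 157 (array([272, 154,   6,   7,  34], dtype=int32), array([0.6385, 0.0334, 0.105 ]))
side 272 138 (array([270, 135,   5,   6,  27], dtype=int32), array([0.66  , 0.1375, 0.085 ]))
```

View pics/f_scene.png

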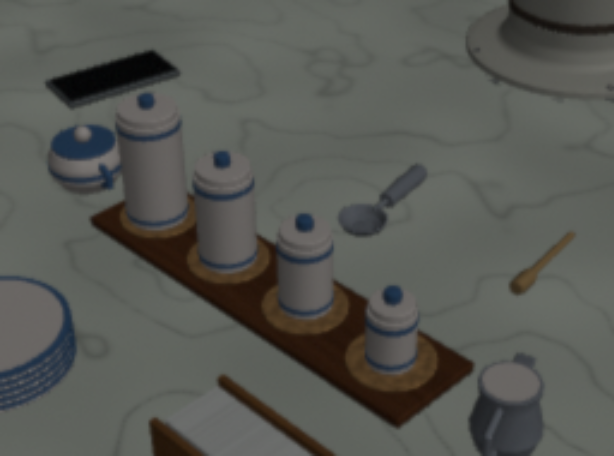

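View pics/f_side.png

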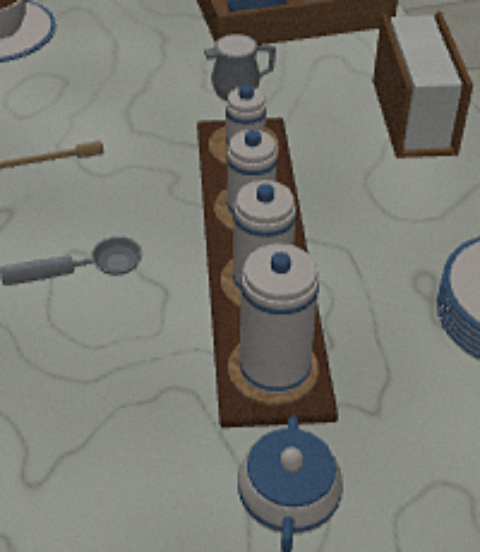

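Both views show all four jars upright on their coasters in the right order, each within about 3 mm of the measured centre. The bowl still looks to be where it was.

```bash
python3 -c "from bench import ctrl; print(ctrl.job_done())"
```

```text
the job is handed in; nothing more can be done
None
```

The four jars stand upright on the coasters, tallest next to the sugar bowl and then ever shorter, each within about 3 mm of the measured centre; the bowl was not touched and the job is handed in.

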